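# Draw the green board from its rack and hold it for inspection

## Task

Slide the green circuit board, which has a grip bar along its upper edge, straight up out of the slotted rack and carry it over the middle of the black mat. Hold it there upright, level and still in the air, its lower edge about ten centimetres above the mat, and finish while still holding it; do not put it down. Keep it upright the whole way, leave the red and the blue board in their slots and do not disturb anything else on the bench.

Things in the scene. Friction and masses are not known exactly. Their poses are not given: they have to be found in the camera images.
- green_board: green circuit board, a thin upright plate 100 wide x 80 high x 4 mm, green grip bar 10 thick x 90 long x 14 mm high centred along its upper edge (76 to 90 mm above the lower edge); about 80 g. Origin: middle of the lower edge; x normal to the plate, y along the bar, z up. At the start it stands in any one of the rack's three slots
- green_board_bar (a point): centre of the green board's grip bar, 83 mm above the board's lower edge, on the board's mid plane; axes as the board's
- red_board: red circuit board, a thin upright plate 100 wide x 80 high x 4 mm, red grip bar 10 thick x 90 long x 14 mm high centred along its upper edge (76 to 90 mm above the lower edge); about 80 g. Origin: middle of the lower edge; x normal to the plate, y along the bar, z up. It stands in another slot and stays there
- blue_board: blue circuit board, a thin upright plate 100 wide x 80 high x 4 mm, blue grip bar 10 thick x 90 long x 14 mm high centred along its upper edge (76 to 90 mm above the lower edge); about 80 g. Origin: middle of the lower edge; x normal to the plate, y along the bar, z up. It stands in another slot and stays there
- rack: grey slotted rack, fixed, 140 (x) x 122 (y) x 55 mm high. Origin: centre of underside, z up. 3 slots at x = -50, 0, +50 mm, 7 mm wide, grooves 5.5 mm deep in both side walls; boards' faces look along rack x. Base plate 10 mm: bars lie 86 to 100 mm above the bench, boards are free once their lower edge is 55 mm above it. 40 mm free between bars
- mat: black square rubber mat with a grey grid, fixed to the bench, 160 x 160 x 3 mm. Origin: centre of the underside, at bench height; x and y along its edges, z up
- multimeter: yellow hand multimeter lying on its back, 130 x 62 x 40 mm, bystander; origin under its centre
- power_brick: black power brick, 46 x 128 x 30 mm, bystander; origin under its centre
- vented_module: grey vented steel module case, 66 x 110 x 38 mm, bystander; origin under its centre
- solder_spool: spool of solder wire with red flanges, standing, 57 mm across, 55 mm high, bystander; origin under its centre
- flux_jar: small amber jar with cream lid, 38 mm across, 30 mm high, bystander; origin under its centre
There are look-alikes about, which are no part of the job. What is shaped like the red_board but white or yellow is not meant.

How it is judged:
On the way, in this order (a step that is already met when the one before it is completed fails the run):
1. the green board has been slid up out of its slot and is held clear of the rack (z of green_board in the frame of rack above 0.058 m and contact force between green_board and the fingers above 0.5 N and contact force between green_board and rack below 0.05 N), for 0.1 s.
2. the green board is held still and upright in the air over the middle of the mat (x of green_board in the frame of mat between -0.05 and 0.05 m and y of green_board in the frame of mat between -0.05 and 0.05 m and z of green_board in the frame of mat between 0.05 and 0.17 m and angle between green_board's own z axis and vertical below 0.12 rad and linear speed of green_board below 0.02 m/s and angular speed of green_board below 0.15 rad/s and contact force between green_board and the fingers above 1 N), for 0.3 s.
At the end, for the whole second after the job is handed in: The fingers hold the green board (over 1 N), middle of its lower edge within 50 mm of the mat's centre along each mat axis and 50 to 170 mm above the bench, upright within 0.12 rad, still (under 0.02 m/s, 0.15 rad/s), touching neither rack, mat nor another board (all of step 2 and contact force between green_board and rack below 0.05 N and contact force between green_board and mat below 0.05 N and contact force between green_board and red_board below 0.05 N and contact force between green_board and blue_board below 0.05 N); the arm keeps its last pose, push and grip.
It fails at once if the green board is tipped more than 0.35 rad from upright (angle between green_board's own z axis and vertical above 0.35 rad).
It fails at once if the green board touches the mat (contact force between green_board and mat above 0.5 N).
It fails at once if the red or the blue board is pulled from its place (moved more than 15 mm) (distance of any of red_board, blue_board from where it was at the start of the episode above 0.015 m).
It fails at once if a bystander is shifted more than 20 mm (distance of any of multimeter, power_brick, vented_module, solder_spool, flux_jar from where it was at the start of the episode above 0.02 m).
It also fails if it takes over 48 s, if anything falls off the work surface, if the arm or the gripper's body presses on something with over 40 N, if the wrist force passes 120 N, or if a joint passes its speed limit or range.

## Robot

A 6-joint arm with a two-finger parallel gripper is mounted at the origin on a cart in front of the work surface, level with it; the furniture and walls round the work are solid. World frame = base frame: x ahead of the robot, y to its left, z up, the work surface at z = 0. Lengths are in m, angles in rad, forces in N, time in s.
With the tool pointing down it reaches from about 0.375 to 0.975 m from the base axis. Payload 3.8 kg.
Tool frame: the origin (TCP) lies on the centre line of the jaws, within the pads' length; the fingertips stand 11 mm ahead of it and the grasp point (between the pads) lies 8 mm behind it; z points along the fingers, y is the line along which they close (so a half turn about z gives the same grasp; the last joint's range is limited). The gripper opens to 88 mm and grips with 3 to 60 N. Pads are 18 mm wide; open, the fingers measure 123 mm over their backs; the gripper's body (75 mm by 187 mm) begins 45 mm behind the grasp point.
Start: joints at [-1.2, 0.264, 1.604, -0, 1.274, -0.037], TCP at [0.268, -0.62, 0.25] pointing down, gripper open.
Joint ranges: [-2.63, 2.63], [-0.94, 2.18], [0.31, 2.57], [-1.31, 4.45], [0, 2.66], [-2.55, 2.55]. Speed limits (rad/s): [2.57, 2.57, 3.14, 3.14, 3.14, 3.14].

## Interface

Orientations are given as [roll, pitch, yaw] about the fixed x, y, z axes, in that order (R = Rz(yaw) Ry(pitch) Rx(roll)).
In Python, from station import * gives the robot as it stands.
- The arm moves only by the shell command python3 -m jog 'ROWS' [OPENING] [FORCE]. ROWS is JSON, one flat list of numbers, 6 for each row, row after row: the shift along the world's x, y, z each as a share of 20 cm, from -1 to 1, then the turn, a rotation vector about the world's x, y, z each as a share of pi/4 rad, from -1 to 1. In form: [x, y, z, rx, ry, rz, x, y, z, rx, ry, rz, ...]. A call has 1 to 5 rows; each row is the pose to reach, as a shift and turn from the pose commanded when the call began; what a row does not reach only later rows make up. A row lasts 1/12 s, in which the tool goes at most 41.7 mm and 7.16 degrees, less where a joint would pass 70% of its speed; a pose out of reach is approached as far as the arm can. A call with a number of a shift or a turn outside -1 to 1 is refused whole. A call with a gripper value outside its range is refused whole. OPENING is the closure, from -1 (fully open) to 1 (shut), set as the call begins (- or left out, the last holds). The fingers move at their own pace and stop on an object; FORCE is the grip in N (left out, the last holds). Time passes only in rows, so rows that repeat a pose let the fingers close. It gives the time, the measured TCP pose, the force, the opening and the grip force at its end, in the units of the state.
- observe(): the state, without advancing time (a new reading comes with each control period).
- get_image(name): name is "scene" or "top" or "wrist"; returns the picture (420x560x3 uint8, blue, green, red); there is no depth.
- calibration(name): a dict with "fx", "fy", "cx", "cy" (pixels), "pose" (4x4, takes a point from camera to world coordinates). Camera axes: x right, y up, looking along -z (the intrinsics and any distortion apply to the point x, -y, -z); pixel columns grow to the right and rows downward; lengths in m; the calibration is good to about 2 mm. A picture is of the moment at which its call begins: read the wrist's pose just before it. calibration takes no time and is no camera call; for the wrist camera it gives the pose at the moment of the call.
- job_done(): hands the job in; it is judged then, once.
The state is a dict: "t": time; "joint_pos": joint angles; "qd": joint speeds; "tau": joint torques, N m; "ee_pos": TCP position; "eef_rot": TCP orientation; "ft_force": force on the tool from outside, world axes, zero at the start; "wrist_torque": the same for the moment, N m; "finger_gap": finger opening in m; "grip_force": force on a finger pad.
Only numpy, scipy, OpenCV 4.12 (cv2) and the standard library are available. Lean on these libraries where they do the work, as an engineer would, in place of code of your own. Each camera call takes 0.05 s, during which the arm holds its last target. There are 200 camera calls.

## Working session

There is one attempt and no reset: what is moved stays moved. The work goes in short steps, Python scripts to look and compute and a shell command to move; the robot and the scene stay as the last step left them, time stands still between calls to the robot, and variables do not carry over. Pictures are saved under pics/ and viewed, at most 10 in all, crops included, and the job is handed in when it is done.

```bash
mkdir -p pics; python3 - <<'E'
from station import *
import cv2,numpy as np
for n in("scene","top"):
    cv2.imwrite(f"pics/{n}0.png",get_image(n)); c=calibration(n); print(n,c["fx"],c["fy"],c["cx"],c["cy"],[k for k in c]); print(np.round(c["pose"],3))
s=observe();print(s["t"],s["ee_pos"],s["eef_rot"],s["finger_gap"])
E
```

```text
scene 421.6539757921485 421.6539757921485 280.8005422301147 213.1790405736589 ['fx', 'fy', 'cx', 'cy', 'pose']
[[ 0.455  0.65  -0.609 -0.359]
 [-0.891  0.326 -0.317 -0.35 ]
 [-0.007  0.686  0.727  1.022]
 [ 0.     0.     0.     1.   ]]
top 493.37843291986263 493.37843291986263 279.64450495256165 210.2346172965028 ['fx', 'fy', 'cx', 'cy', 'pose']
[[ 0.027  0.987 -0.161  0.217]
 [-0.999  0.023 -0.024  0.028]
 [-0.02   0.161  0.987  1.417]
 [ 0.     0.     0.     1.   ]]
0.1 [ 0.26750074 -0.61904328  0.24849386] [-3.13951729e+00 -7.49269505e-05  4.07866861e-01] 0.08783358967995561
```

View pics/top0.png

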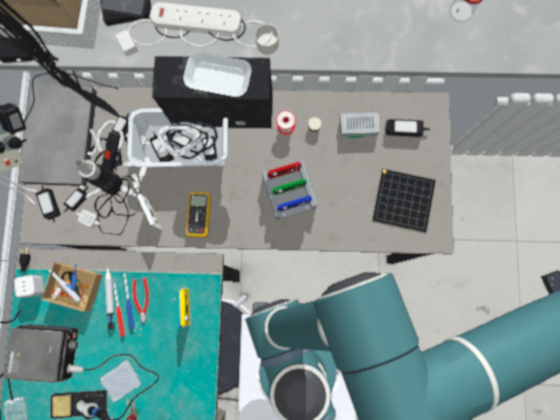

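View pics/scene0.png

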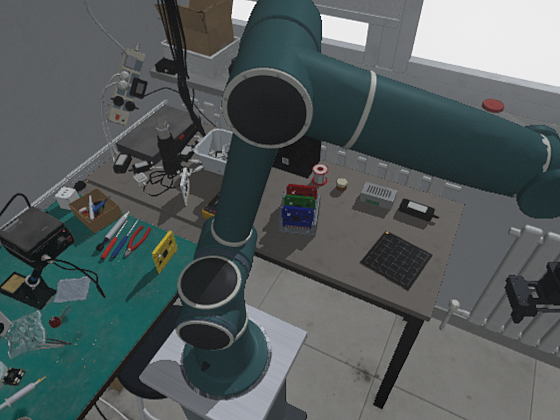

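The top view shows the rack's bars: red at (285,170), green at (290,186) and blue at (294,204). The mat is at (404,200). Things that could be taken for the green board are the red (285,170) and blue (294,204) bars, the yellow look-alike board (184,307), and the greenish rim at the vented module (355,134). By the description I choose (290,186), and I'll check it in a crop.

```bash
cat > h.py <<'E'
from station import *
import cv2,numpy as np
def world(c,uv,z):
    P=np.array(c["pose"]);u,v=uv
    d=P[:3,:3]@np.array([(u-c["cx"])/c["fx"],-(v-c["cy"])/c["fy"],-1]);o=P[:3,3]
    return o+d*(z-o[2])/d[2]
def blob(im,lo,hi,box):
    h=cv2.cvtColor(im,cv2.COLOR_BGR2HSV);m=cv2.inRange(h,lo,hi);k=np.zeros_like(m);x0,y0,x1,y1=box;k[y0:y1,x0:x1]=255
    m&=k;n,l,s,ce=cv2.connectedComponentsWithStats(m);i=1+np.argmax(s[1:,4]);ys,xs=np.where(l==i)
    return cv2.minAreaRect(np.c_[xs,ys].astype(np.float32)),s[i,4]
E
python3 - <<'E'
from h import *
im=get_image("top");c=calibration("top")
for n,lo,hi in(("green",(45,90,40),(85,255,255)),("blue",(100,120,60),(130,255,255)),("red",(0,150,70),(8,255,255))):
    r,a=blob(im,lo,hi,(262,155,318,220));b=cv2.boxPoints(r)
    e=sorted([(np.linalg.norm(b[i]-b[(i+1)%4]),i) for i in range(4)])
    m=[(b[i]+b[(i+1)%4])/2 for _,i in e[:2]]
    w=[world(c,p,.1) for p in m];d=w[1]-w[0]
    print(n,a,r,np.round(w,3).tolist(),"ctr",np.round(world(c,r[0],.1),4),"len",np.linalg.norm(d),"yaw",np.arctan2(d[1],d[0]))
r,a=blob(im,(0,0,0),(180,255,60),(365,160,445,240));print("mat",r,a,world(c,r[0],.003),[np.round(world(c,p,.003),3) for p in cv2.boxPoints(r)])
for n,p in(("mm",(199,215)),("spool",(286,122)),("jar",(315,125)),("mod",(360,124)),("brick",(405,128))):print(n,world(c,p,.03).round(3))
x=cv2.resize(im[110:250,250:450],None,fx=4,fy=4,interpolation=cv2.INTER_CUBIC);cv2.imwrite("pics/crop1.png",x)
E
```

```text
green 224 ((288.5917053222656, 185.8406982421875), (7.7992048263549805, 34.72502899169922), 74.93151092529297) [[0.513, -0.008, 0.1], [0.486, 0.082, 0.1]] ctr [0.4991 0.0371 0.1   ] len 0.09479502485006669 yaw 1.8620383133757148
blue 177 ((293.924560546875, 202.73587036132812), (6.31858491897583, 34.0654182434082), 74.05460357666016) [[0.467, -0.023, 0.1], [0.439, 0.066, 0.1]] ctr [0.4527 0.0215 0.1   ] len 0.0924692003472228 yaw 1.876694763681762
red 135 ((283.8623962402344, 169.54129028320312), (7.08791446685791, 32.18296432495117), 73.3007583618164) [[0.558, 0.009, 0.1], [0.531, 0.093, 0.1]] ctr [0.5445 0.0511 0.1   ] len 0.08838040627755282 yaw 1.8920300179065408
mat ((403.8888244628906, 200.30975341796875), (53.92145538330078, 51.69819259643555), 11.9761323928833) 2090 [ 0.48467618 -0.29757575  0.003     ] [array([ 0.425, -0.206,  0.003]), array([ 0.575, -0.238,  0.003]), array([ 0.545, -0.39 ,  0.003]), array([ 0.396, -0.356,  0.003])]
mm [0.423 0.291 0.03 ]
spool [0.705 0.05  0.03 ]
jar [ 0.698 -0.035  0.03 ]
mod [ 0.704 -0.167  0.03 ]
brick [ 0.694 -0.297  0.03 ]
```

View pics/crop1.png

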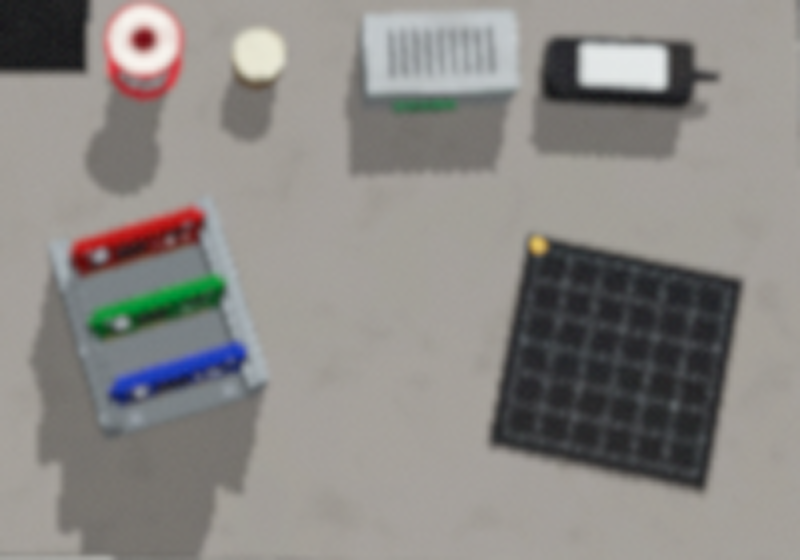

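The crop confirms it. Green is the middle bar, at crop (158,306), with a fully free mat at crop (617,362); the green bit by the module is only the module's own side. Tool yaw should be about 1.877 (a turn of +1.469), and the fingers need to open about 32 mm to fit between the neighbouring bars. I'm moving above the board.

```bash
python3 -m jog '[0.06,0.16,0,0,0,0.09, 0.12,0.33,0,0,0,0.19, 0.17,0.49,0,0,0,0.28, 0.23,0.66,0,0,0,0.37, 0.29,0.82,0,0,0,0.47]' 0.26 20
python3 -m jog '[0.06,0.16,0,0,0,0.09, 0.12,0.33,0,0,0,0.19, 0.17,0.49,0,0,0,0.28, 0.23,0.66,0,0,0,0.37, 0.29,0.82,0,0,0,0.47]'
python3 -m jog '[0.06,0.16,0,0,0,0.09, 0.12,0.33,0,0,0,0.19, 0.17,0.49,0,0,0,0.28, 0.23,0.66,0,0,0,0.37, 0.29,0.82,0,0,0,0.47]'
python3 -m jog '[0.06,0.16,0,0,0,0.09, 0.12,0.33,0,0,0,0.19, 0.17,0.49,0,0,0,0.28, 0.23,0.66,0,0,0,0.37, 0.29,0.82,0,0,0,0.47]'
python3 -m jog '[0,0,0,0,0,0,0,0,0,0,0,0,0,0,0,0,0,0]'
python3 - <<'E'
from h import *
c=calibration("wrist");im=get_image("wrist");cv2.imwrite("pics/w1.png",im);s=observe();print(s["ee_pos"],s["eef_rot"],s["finger_gap"],s["t"]);print(np.round(c["pose"],3),c["fx"])
E
```

```text
t: 0.57
ee_pos: [0.3257, -0.4538, 0.2491]
eef_rot: [-3.141, -0.0, 0.78]
ft_force: [1.0, -0.6, -0.2]
finger_gap: 0.0568
grip_force: 0.0
t: 0.98
ee_pos: [0.3836, -0.2897, 0.2495]
eef_rot: [-3.141, -0.0, 1.149]
ft_force: [0.3, 0.2, -0.2]
finger_gap: 0.0329
grip_force: 0.0
t: 1.4
ee_pos: [0.4416, -0.1258, 0.2496]
eef_rot: [-3.142, -0.0, 1.519]
ft_force: [0.5, 0.4, -0.1]
finger_gap: 0.0325
grip_force: 0.0
t: 1.82
ee_pos: [0.4997, 0.0383, 0.2496]
eef_rot: [-3.142, -0.0, 1.888]
ft_force: [0.4, -0.1, -0.4]
finger_gap: 0.0325
grip_force: 0.0
t: 2.07
ee_pos: [0.4993, 0.0362, 0.2493]
eef_rot: [-3.14, 0.0, 1.884]
ft_force: [-0.5, -0.5, -0.3]
finger_gap: 0.0329
grip_force: 0.0
[0.49920639 0.03562621 0.24937024] [-3.14059060e+00  2.80028460e-04  1.88338251e+00] 0.032366367005534136 2.1167
[[ 0.951 -0.296 -0.085  0.475]
 [ 0.308  0.913  0.269  0.105]
 [-0.002 -0.282  0.96   0.384]
 [ 0.     0.     0.     1.   ]] 359.58530415944534
```

View pics/w1.png

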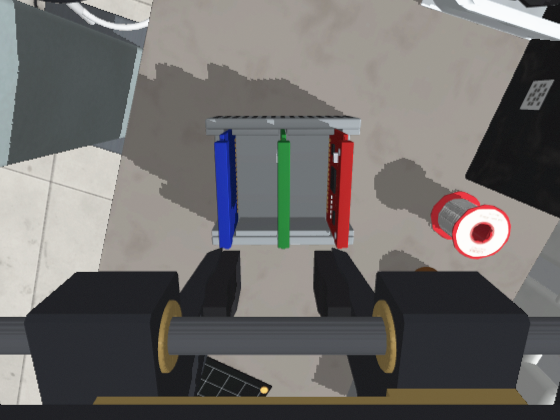

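The wrist view shows the green bar vertical at column ~284, rows 137–248, between blue (225) and red (342), and roughly centred between the fingers (columns ~240 and ~315). I'm measuring it now.

```bash
python3 - <<'E'
from h import *
c=calibration("wrist");im=cv2.imread("pics/w1.png");s=observe()
h=cv2.cvtColor(im,cv2.COLOR_BGR2HSV);m=cv2.inRange(h,(45,90,60),(85,255,255));m[:,:260]=0;m[:,310:]=0
pts=[]
for v in range(148,246,4):
    xs=np.where(m[v])[0];
    if len(xs)>4:pts.append((world(c,(xs.min()-.5,v),.1),world(c,(xs.max()+.5,v),.1)))
pts=np.array(pts);mid=pts.mean(1);w=np.linalg.norm(pts[:,0]-pts[:,1],axis=1)
ys=np.where(m.any(1))[0];print(ys.min(),ys.max(),world(c,(284,ys.max()),.1),world(c,(284,140),.1))
f=np.polyfit(mid[:,1],mid[:,0],1);print("width",w.round(4)[::5],"yaw",np.arctan2(1,f[0]),"x at y=.0371:",np.polyval(f,.0371))
cen=mid.mean(0);n=np.array([np.cos(.306),np.sin(.306)]);t=np.array([-n[1],n[0]])
d=mid[:,:2].mean(0)-s["ee_pos"][:2];print("offset normal",d@n,"along",d@t,cen,s["ee_pos"],s["eef_rot"])
E
```

```text
129 248 [ 0.51810876 -0.00944524  0.1       ] [0.48962162 0.07727746 0.1       ]
width [0.0095 0.0096 0.0098 0.0099 0.0101] yaw 1.8846403716522113 x at y=.0371: 0.5023488374533802
offset normal 0.003469964139212112 along -0.0033048844758187665 [0.50351075 0.03352017 0.1       ] [0.49920639 0.03562621 0.24937024] [-3.14059060e+00  2.80028460e-04  1.88338251e+00]
```

```bash
python3 -m jog '[0.02,0,-0.1,0,0,0, 0.02,0,-0.25,0,0,0, 0.02,0,-0.4,0,0,0, 0.02,0,-0.5,0,0,0, 0.02,0,-0.57,0,0,0]'
python3 -m jog '[0,0,0,0,0,0,0,0,0,0,0,0]'
python3 - <<'E'
from h import *
c=calibration("wrist");im=get_image("wrist");cv2.imwrite("pics/w2.png",im);s=observe();print(s["ee_pos"],s["eef_rot"],s["finger_gap"])
h=cv2.cvtColor(im,cv2.COLOR_BGR2HSV);m=cv2.inRange(h,(45,90,60),(85,255,255));m[:,:240]=0;m[:,330:]=0
n=np.array([np.cos(.313),np.sin(.313)])
for v in range(100,330,12):
    xs=np.where(m[v])[0]
    if len(xs)>4:
        a,b=[world(c,(x,v),.1) for x in(xs.min()-.5,xs.max()+.5)];print(v,xs.min(),xs.max(),np.linalg.norm(a-b).round(4),(((a+b)/2)[:2]-s["ee_pos"][:2])@n)
E
```

```text
t: 2.53
ee_pos: [0.5016, 0.0346, 0.133]
eef_rot: [-3.138, -0.001, 1.881]
ft_force: [-0.3, 0.3, 0.7]
finger_gap: 0.0325
grip_force: 0.0
t: 2.7
ee_pos: [0.5028, 0.035, 0.1351]
eef_rot: [-3.139, -0.0, 1.882]
ft_force: [-0.2, 0.4, 0.5]
finger_gap: 0.0327
grip_force: 0.0
[0.50386139 0.03528346 0.13630007] [3.14124979e+00 2.49593603e-04 1.88231850e+00] 0.03248191036926513
148 279 284 0.0028 -0.0006592340278901482
160 274 289 0.0076 -0.0006537637711864623
172 272 292 0.0101 -0.00040808911512373004
184 273 292 0.0097 -0.00015746749326943666
196 273 292 0.0098 -0.0001467508633838467
208 273 292 0.0099 -0.00013582452993956136
220 273 292 0.01 -0.00012468227688455978
232 273 291 0.0096 -0.00036532334671587495
244 273 291 0.0097 -0.0003562703100869333
256 273 291 0.0098 -0.0003470329185017329
268 273 291 0.0099 -0.00033760548276080246
280 273 291 0.01 -0.00032798207713994644
292 274 291 0.0096 -5.281839556581362e-05
304 274 291 0.0097 -3.9966106987559975e-05
316 274 290 0.0092 -0.00029777901689486547
```

View pics/w2.png

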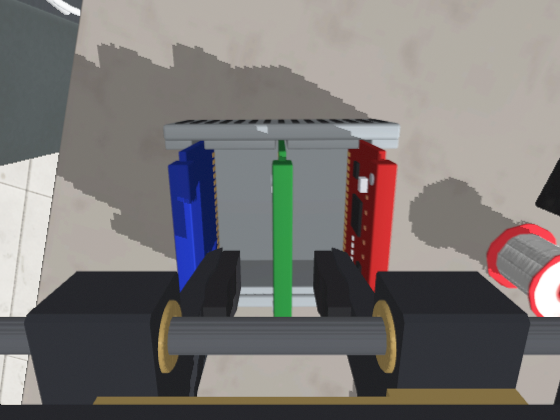

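The green bar (column 282) is centred between the fingers (240 and 315) and square to them, and the fingers clear the blue and red bars. I'm descending 50 mm and closing.

```bash
python3 -m jog '[0,0,-0.05,0,0,0,0,0,-0.1,0,0,0,0,0,-0.15,0,0,0,0,0,-0.2,0,0,0,0,0,-0.25,0,0,0]'
python3 -m jog '[0,0,0,0,0,0,0,0,0,0,0,0,0,0,0,0,0,0]'
python3 -m jog '[0,0,0,0,0,0,0,0,0,0,0,0,0,0,0,0,0,0,0,0,0,0,0,0,0,0,0,0,0,0]' 1 25
python3 -m jog '[0,0,0,0,0,0,0,0,0,0,0,0,0,0,0,0,0,0]'
```

```text
t: 3.17
ee_pos: [0.5034, 0.0364, 0.0846]
eef_rot: [-3.141, -0.0, 1.884]
ft_force: [-0.2, 0.4, -0.2]
finger_gap: 0.0324
grip_force: 0.0
t: 3.42
ee_pos: [0.5038, 0.0364, 0.0856]
eef_rot: [-3.141, -0.0, 1.884]
ft_force: [0.4, 0.8, 0.1]
finger_gap: 0.0324
grip_force: 0.0
t: 3.83
ee_pos: [0.5041, 0.0364, 0.0862]
eef_rot: [3.141, 0.0, 1.884]
ft_force: [0.7, -0.1, 1.3]
finger_gap: 0.0093
grip_force: 25.0
t: 4.08
ee_pos: [0.5041, 0.0364, 0.0862]
eef_rot: [3.141, 0.0, 1.884]
ft_force: [0.2, 0.5, 2.8]
finger_gap: 0.0094
grip_force: 25.0
```

```bash
python3 -m jog '[0,0,0.02,0,0,0,0,0,0.04,0,0,0,0,0,0.06,0,0,0,0,0,0.08,0,0,0,0,0,0.1,0,0,0]'
python3 -m jog '[0,0,0.03,0,0,0,0,0,0.06,0,0,0,0,0,0.09,0,0,0,0,0,0.12,0,0,0,0,0,0.15,0,0,0]'
python3 -m jog '[0,0,0.04,0,0,0,0,0,0.08,0,0,0,0,0,0.12,0,0,0,0,0,0.16,0,0,0,0,0,0.21,0,0,0]'
python3 -m jog '[0,0,0,0,0,0,0,0,0,0,0,0,0,0,0,0,0,0,0,0,0,0,0,0]'
python3 - <<'E'
from h import *
cv2.imwrite("pics/s2.png",get_image("scene")[120:340,200:480].repeat(2,0).repeat(2,1))
c=calibration("wrist");im=get_image("wrist");cv2.imwrite("pics/w3.png",im);s=observe();print(s["ee_pos"],s["finger_gap"],s["grip_force"])
E
```

```text
t: 4.5
ee_pos: [0.5036, 0.0364, 0.1061]
eef_rot: [-3.141, -0.0, 1.884]
ft_force: [-0.7, 0.3, -0.7]
finger_gap: 0.0096
grip_force: 25.0
t: 4.92
ee_pos: [0.5038, 0.0364, 0.1365]
eef_rot: [3.141, 0.0, 1.884]
ft_force: [0.5, -0.2, -0.7]
finger_gap: 0.0097
grip_force: 25.0
t: 5.33
ee_pos: [0.5034, 0.0364, 0.1783]
eef_rot: [-3.141, -0.0, 1.884]
ft_force: [0.1, 0.2, -0.8]
finger_gap: 0.0096
grip_force: 25.0
t: 5.67
ee_pos: [0.5032, 0.0364, 0.1771]
eef_rot: [-3.14, -0.0, 1.884]
ft_force: [-0.5, 0.4, -1.2]
finger_gap: 0.0094
grip_force: 25.0
[0.50323036 0.03634078 0.17704729] 0.009563464574591621 24.999928884208202
```

View pics/w3.png

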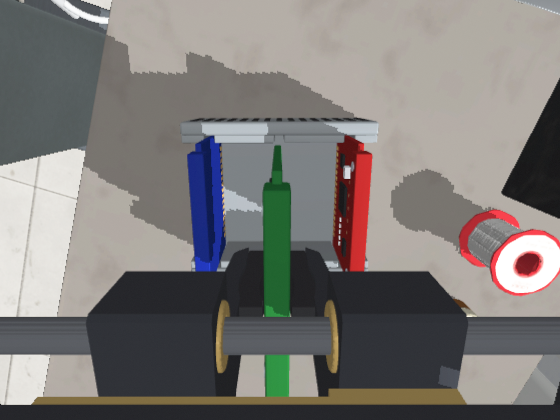

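View pics/s2.png

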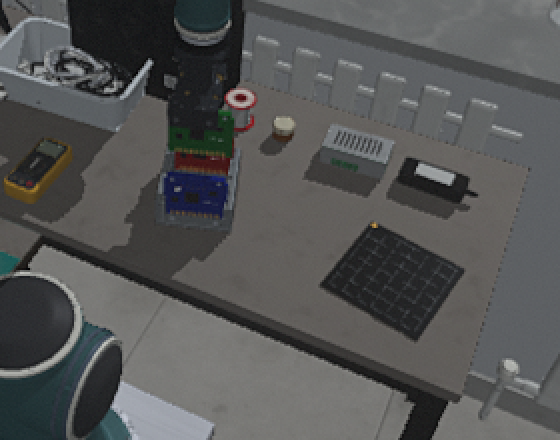

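The green board hangs upright in the grip, free of the rack (scene crop 200,140), and the red and blue boards are in place. I'm carrying it to the mat gently.

```bash
python3 -m jog '[0,-0.02,0.01,0,0,0,0,-0.06,0.01,0,0,0,-0.01,-0.12,0.01,0,0,0,-0.01,-0.19,0.01,0,0,0,-0.02,-0.27,0.01,0,0,0]'
for i in 1 2; do :; done
python3 -m jog '[0,-0.09,0,0,0,0,-0.01,-0.18,0,0,0,0,-0.01,-0.27,0,0,0,0,-0.02,-0.36,0,0,0,0,-0.02,-0.45,0,0,0,0]'
python3 -m jog '[0,-0.09,0,0,0,0,-0.01,-0.18,0,0,0,0,-0.01,-0.27,0,0,0,0,-0.02,-0.36,0,0,0,0,-0.03,-0.45,0,0,0,0]'
python3 -m jog '[0,-0.09,0,0,0,0,-0.01,-0.17,0,0,0,0,-0.01,-0.24,0,0,0,0,-0.02,-0.3,0,0,0,0,-0.02,-0.35,0,0,0,0]'
python3 -m jog '[0,-0.04,0,0,0,0,0,-0.07,0,0,0,0,0,-0.1,0,0,0,0,0,-0.12,0,0,0,0,0,-0.13,0,0,0,0]'
python3 -m jog '[0,-0.02,0,0,0,0,0,-0.02,0,0,0,0,0,-0.02,0,0,0,0,0,-0.02,0,0,0,0,0,-0.02,0,0,0,0]'
python3 -m jog '[0,0,0,0,0,0,0,0,0,0,0,0,0,0,0,0,0,0,0,0,0,0,0,0,0,0,0,0,0,0]'
python3 - <<'E'
from h import *
cv2.imwrite("pics/s3.png",get_image("scene")[120:340,200:480].repeat(2,0).repeat(2,1))
im=get_image("wrist");cv2.imwrite("pics/w4.png",im);s=observe();print(s["ee_pos"],s["finger_gap"],s["grip_force"],abs(s["qd"]).max())
E
```

```text
t: 6.18
ee_pos: [0.4996, -0.0189, 0.1797]
eef_rot: [-3.142, 0.0, 1.885]
ft_force: [-0.1, 0.5, -0.2]
finger_gap: 0.0093
grip_force: 25.0
t: 6.6
ee_pos: [0.4949, -0.1096, 0.1796]
eef_rot: [-3.141, 0.0, 1.884]
ft_force: [-0.3, -0.2, -0.7]
finger_gap: 0.0099
grip_force: 25.0
t: 7.02
ee_pos: [0.4889, -0.1996, 0.1797]
eef_rot: [-3.141, 0.0, 1.884]
ft_force: [0.2, -0.7, -0.2]
finger_gap: 0.0097
grip_force: 25.0
t: 7.43
ee_pos: [0.485, -0.2692, 0.1796]
eef_rot: [-3.141, -0.0, 1.883]
ft_force: [0.7, -0.8, -1.1]
finger_gap: 0.0096
grip_force: 25.0
t: 7.85
ee_pos: [0.4858, -0.2939, 0.1797]
eef_rot: [-3.142, -0.0, 1.884]
ft_force: [1.0, 0.6, -0.7]
finger_gap: 0.0094
grip_force: 25.0
t: 8.27
ee_pos: [0.4857, -0.2973, 0.1797]
eef_rot: [3.142, -0.0, 1.885]
ft_force: [-0.5, 0.3, -0.4]
finger_gap: 0.0093
grip_force: 25.0
t: 8.68
ee_pos: [0.4857, -0.2976, 0.1797]
eef_rot: [3.142, 0.0, 1.884]
ft_force: [0.2, -0.0, -0.4]
finger_gap: 0.0096
grip_force: 25.0
[ 0.48568961 -0.2976563   0.17973437] 0.009818411329700894 24.99986657872796 0.002788688415103268
```

View pics/s3.png

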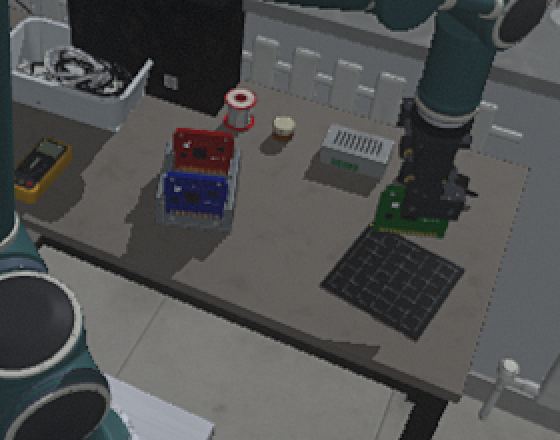

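View pics/w4.png

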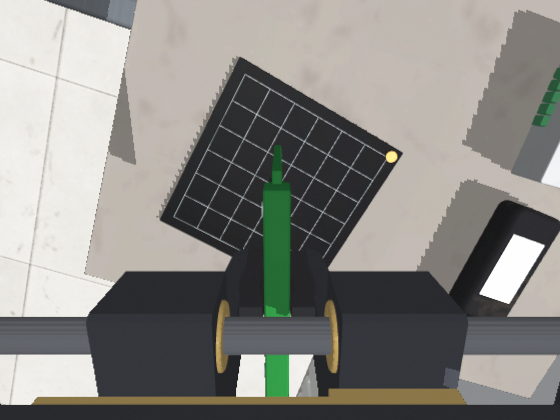

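The board is upright, level and still over the mat; the red and blue boards and the bystanders look untouched. The mat corners in the wrist view, (402,153) and (160,218), allow one last check of its centre before I hand in.

```bash
python3 - <<'E'
from h import *
c=calibration("wrist");p=(world(c,(402,153),.003)+world(c,(160,218),.003))/2;s=observe()
d=p-s["ee_pos"];print(p,d[:2])
if np.hypot(*d[:2])<.02 and s["grip_force"]>5: print(job_done())
E
```

```text
[ 0.48512117 -0.29899758  0.003     ] [-0.00056844 -0.00134128]
the job is handed in; nothing more can be done
None
```

I handed the job in with the green board held upright and still over the middle of the mat, its lower edge about 10 cm up, and with the red and blue boards and the other objects apparently untouched in the final pictures.

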